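# Spring open a locked monitoring station with its release key

## Robot

A 6-joint arm with a two-finger parallel gripper is mounted at the origin on the work surface. World frame = base frame: x ahead of the robot, y to its left, z up, the work surface at z = 0. Lengths are in mm, angles in rad, forces in N, time in s.
With the tool pointing down it reaches from about 350 to 975 mm from the base axis. Payload 7.1 kg.
Tool frame: the origin (TCP) lies at the centre of the arm's flange, where the gripper is bolted on; the fingertips stand 182 mm ahead of it and the grasp point (between the pads) lies 163 mm ahead of it; z points along the fingers, y is the line along which they close (so a half turn about z gives the same grasp; the last joint's range is limited). The gripper opens to 88 mm and grips with 3 to 60 N. Pads are 20 mm wide; open, the fingers measure 115 mm over their backs; the gripper's body (75 mm by 178 mm) begins 61 mm behind the grasp point.
Start: joints at [-1.145, 0.423, 1.63, -0, 1.089, -0.019], TCP at [268.938, -564.162, 404.675] pointing down, gripper open.
Joint ranges: [-3, 3], [-0.9, 2.11], [0.09, 2.58], [-1.31, 4.45], [0.11, 2.69], [-2.54, 2.54]. Speed limits (rad/s): [2.39, 2.39, 3.01, 3.14, 3.14, 3.14].

## Interface

Orientations are given as a rotation vector (axis times angle).
In Python, from workcell import readout, get_image, ctrl gives the robot as it stands.
- The arm moves only by the tool step_arm, never from a script. Its argument "targets" is a list that holds one entry, the list of rows, each a list of 7 numbers: the shift along the world's x, y, z as a fraction of full scale, then the turn, a rotation vector about the world's x, y, z as a fraction of full scale, then the opening, from 0 (shut) to 1 (fully open). In form: [[[dx, dy, dz, wx, wy, wz, claw], ...]]. A call has exactly 5 rows; each row shifts and turns the commanded pose from where the row before left it; what a row does not reach is not made up. Full scale, the value 1, is 0.05 m for a shift and 4 degrees for a turn. A row lasts 1/8 s, in which the tool goes at most 62.5 mm and 10.7 degrees, less where a joint would pass 70% of its speed; a pose out of reach is approached as far as the arm can. A call with a number of a shift or a turn outside -1 to 1 is refused whole. A call with a gripper value outside its range is refused whole. The fingers move at their own pace and stop on an object; the grip force is fixed at half the most. Time passes only in rows, so rows that do not move let the fingers close, or fill a call up. It gives the time, the measured TCP pose, the force, the opening and the grip force at its end, in the units of the state.
- readout.get_obs(): the state, without advancing time (a new reading comes with each control period).
- get_image(name): name is "scene" or "top" or "wrist"; returns a dict with "pixels" (400x640x3 uint8, red, green, blue), "intrinsics" (3x3 intrinsics, pixels), "extrinsics" (4x4, takes a point from world to camera coordinates). Camera axes: x right, y down, z forward; pixel columns grow to the right and rows downward; lengths in mm; the calibration is good to about 2 mm. A picture is of the moment at which its call begins. There is no depth.
- ctrl.close_job(): hands the job in; it is judged then, once.
The state is a dict: "t": time; "qpos": joint angles; "qvel": joint speeds; "joint_torque": joint torques, N m; "ee_pos": TCP position; "orientation": TCP orientation; "ft_force": force on the tool from outside, world axes, zero at the start; "moment": the same for the moment, N m; "width": finger opening in mm; "grasp_force": force on a finger pad.
Only numpy, scipy, OpenCV 4.12 (cv2) and the standard library are available. Lean on these libraries where they do the work, as an engineer would, in place of code of your own. Each camera call takes 0.05 s, during which the arm holds its last target. There are 200 camera calls.

## Task

Open the locked pest-monitoring station: take the orange release key from its blue stand, push its rod down through the slot in the station's deck and feel for the latch tab hidden somewhere along the slot, and press the tab until the lid springs up. The plastic inside is brittle, so feel gently: it breaks if the key presses on it with more than 25 N. Then put the key back upright in its stand, fully home, let go of it, and leave the other things on the bench where they are.

Things in the scene. Friction and masses are not known exactly. Their poses are not given: they have to be found in the camera images.
- key_handle (a point): Centre of the loose, upright release key's orange handle, the part to grip: 20 x 20 mm, 46 mm tall. Below it a black collar, 28 mm across, 6 mm thick, then a round steel rod 8 mm across, 75 mm long, ball end down. z points up along the key, x and y are normal to the handle's flat sides. Mass about 70 g.
- key_tip (a point): Lowest point of the key's rod (the ball end), 104 mm below the handle's centre along the key's axis.
- stand_hole (a point): Centre of the mouth of the hole in the top of the key stand, a blue block 64 x 64 mm, 85 mm tall, fixed to the bench. The hole is 12 mm across, chamfered by 2 mm and 80 mm deep. With the key fully home its collar rests on the block's top, so that the handle's centre is 29 mm above this point.
- slot (a point): Centre of the slot (thin yellow outline), at the top surface of the deck: the level strip of the grey station's top nearest the robot, 65 mm wide, 5 mm thick, 90 mm above the bench. The slot is 57 mm long (along y) and 12 mm wide (x). x points towards the black lid, whose edge is 37 mm from this point; z up.
- lid (a joint): Angle of the station's black lid (121 x 208 mm, hinged along its far edge): 0 when latched shut; a spring lifts it to 0.25 rad (free edge 30 mm up) when the tab is pressed, where it stays.
- jar (a point): Middle of the yellow-capped jar, 70 mm across and 90 mm tall: leave alone.
- cleaner (a point): Middle of the red-capped white bottle, 60 mm across and 170 mm tall: leave alone.
- tub (a point): Middle of the lidded rearing tub, 136 x 190 mm and 78 mm tall: leave alone.
- brush_mid (a point): The middle of a flat hand brush lying on the bench: leave alone.
- scoop_mid (a point): The middle of a feed spoon lying on the bench: leave alone.
- torch_mid (a point): Middle of a red torch, 28 mm across, lying on the bench: leave alone.
- key_collar (a point): Centre of the underside of the key's collar, 29 mm below the handle's centre.
- key: The whole release key; its origin is the rod's tip, z up along the key.
- station: The station, fixed, 190 (x) x 210 (y) x 90 mm; origin at the centre of its underside, axes as the slot's. Hidden under the slot: a hard brittle ledge, 18 to 30 mm below the deck's top (it varies), with a 14 mm wide gap centred up to 15 mm from the slot's middle along y. The tab fills the gap, 4 mm below the ledge; gives from 3 N, frees the lid at 6 mm (7 N), stops at 9 mm.
Things that resemble listed ones, but are neither listed nor needed, are in the scene too. There is more than one size of the key; the job needs the middle-sized. Of the things that look like the part that bears stand_hole, the larger one is meant.

How it is judged (in metres and radians):
On the way, in this order (a step that is already met when the one before it is completed fails the run):
1. the key is drawn out of its stand (z of key_tip in the frame of stand_hole above 0.005 m), for 0.1 s.
2. with the key's rod in the slot, the lid springs open (value of joint lid above 0.15 rad and z of key_tip in the frame of slot below -0.02 m and x of key_tip in the frame of slot between -0.012 and 0.012 m and y of key_tip in the frame of slot between -0.03 and 0.03 m), for 0.1 s.
At the end, for the whole second after the job is handed in: The lid stands open (more than 0.15 rad), and the key is back in its stand: upright within 0.1 rad, its collar's underside within 6 mm of the hole's mouth, released and at rest (value of joint lid above 0.15 rad and distance between key_collar and stand_hole below 0.006 m and angle between key_tip's own z axis and vertical below 0.1 rad and linear speed of key below 0.02 m/s); the robot touches nothing.
It fails at once if the key presses on the station with more than 25 N (contact force between key and station above 25 N).
It fails at once if the gripper or arm pushes on the station with more than 15 N (contact force between any of the fingers, the arm and station above 15 N).
It fails at once if a bystander is moved by more than 30 mm (distance of any of jar, cleaner, tub, brush_mid, scoop_mid, torch_mid from where it was at the start of the episode above 0.03 m).
It also fails if it takes over 72 s, if anything falls off the work surface, if the arm or the gripper's body presses on something with over 40 N, if the wrist force passes 120 N, or if a joint passes its speed limit or range.

## Working session

There is one attempt and no reset: what is moved stays moved. The work goes in short steps, Python scripts to look and compute and a tool call to move; the robot and the scene stay as the last step left them, time stands still between calls to the robot, and variables do not carry over. Pictures are saved under pics/ and viewed, at most 10 in all, crops included, and the job is handed in when it is done.

Besides the shell and the picture viewer there is one more tool, called after "Request:" in YAML: its name, and indented under it one key for each argument. step_arm: Moves the arm, as the interface text tells. Shift numbers are shares of 0.05 m and turn numbers shares of 4 degrees, none past 1 either way. Its arguments: {"type":"object","properties":{"targets":{"type":"array"}},"required":["targets"]}

```bash
mkdir -p pics
cat > h.py <<'E'
import numpy as np, cv2
from workcell import readout, get_image, ctrl
def grab(n,f=None):
    d=get_image(n)
    if f: cv2.imwrite(f'pics/{f}.png',cv2.cvtColor(d['pixels'],cv2.COLOR_RGB2BGR)); np.savez(f'pics/{f}.npz',**d)
    return d
def ray(d,u,v):
    K=np.array(d['intrinsics']);E=np.array(d['extrinsics']);R=E[:3,:3];t=E[:3,3]
    return -R.T@t, R.T@np.linalg.solve(K,[u,v,1])
def onz(d,u,v,z):
    o,r=ray(d,u,v); return o+r*(z-o[2])/r[2]
def proj(d,p):
    E=np.array(d['extrinsics']);q=np.array(d['intrinsics'])@(E[:3,:3]@np.array(p)+E[:3,3]); return q[:2]/q[2]
E
python3 - <<'E'
from h import *
a=grab('scene','scene0');b=grab('top','top0')
print(readout.get_obs())
E
```

```text
{'t': 0.1, 'qpos': array([-1.14500954e+00,  4.23765084e-01,  1.63058988e+00,  1.68749753e-05,
        1.08860291e+00, -1.90016898e-02]), 'qvel': array([ 0.00119636,  0.00087663, -0.0013267 , -0.0013463 , -0.00077249,
       -0.00168644]), 'joint_torque': array([-1.12149448e-04, -5.45613849e+01, -2.74324179e+01,  6.44989195e-02,
        1.87809271e-02, -3.17192553e-05]), 'ee_pos': array([ 268.83971778, -563.95418405,  403.98815857]), 'orientation': array([-3.06291760e+00, -6.92619456e-01,  4.10002615e-04]), 'ft_force': array([ 0.40318092,  0.72211894, -0.70823528]), 'moment': array([-0.00609492, -0.00095077,  0.0112523 ]), 'grasp_force': 0.0, 'width': 87.9254769583137}
```

View pics/scene0.png

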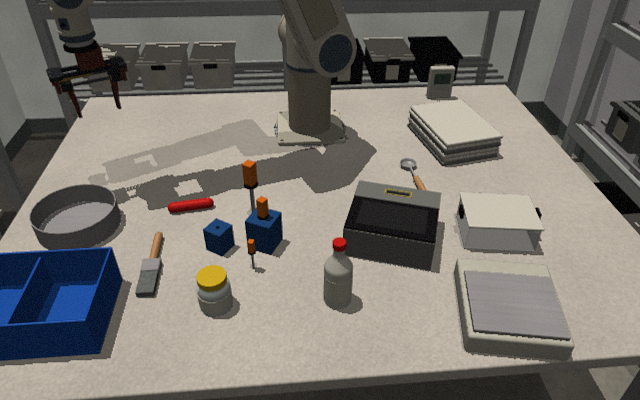

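View pics/top0.png

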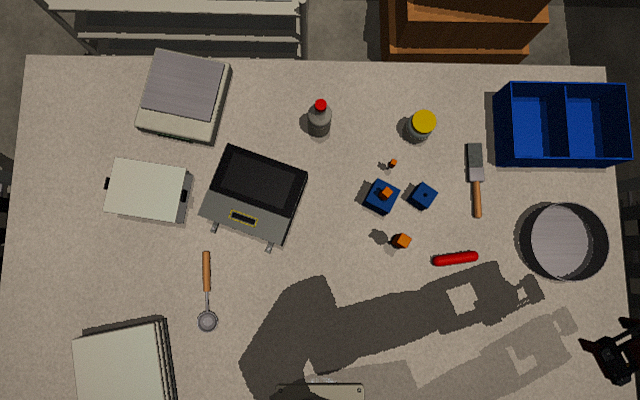

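The scene picture shows the key in the larger blue stand at (262,208), with a bigger key at (250,175), a smaller one at (252,247) and the slot outline at (398,192). In the top picture the key is at (387,192), the slot at (243,217) and the big key at (401,241).

Run:
```python
from h import *
S=dict(np.load('pics/scene0.npz'));T=dict(np.load('pics/top0.npz'))
def cont(d,lo,hi,box,minA=8):
    hsv=cv2.cvtColor(d['pixels'],cv2.COLOR_RGB2HSV);m=cv2.inRange(hsv,lo,hi);k=np.zeros_like(m);x0,y0,x1,y1=box;k[y0:y1,x0:x1]=m[y0:y1,x0:x1]
    cs,_=cv2.findContours(k,cv2.RETR_EXTERNAL,cv2.CHAIN_APPROX_NONE)
    return [c for c in cs if cv2.contourArea(c)>=minA]
for n,d,box in(('S',S,(190,150,300,290)),('T',T,(350,140,450,260))):
    for name,lo,hi in(('or',(5,150,90),(20,255,255)),('bl',(100,120,30),(125,255,255))):
        for c in cont(d,lo,hi,box):
            M=cv2.moments(c);print(n,name,cv2.contourArea(c),cv2.boundingRect(c),M['m10']/M['m00'],M['m01']/M['m00'],cv2.minAreaRect(c))
for n,d,box in(('S',S,(370,180,425,205)),('T',T,(220,200,270,235))):
    for c in cont(d,(20,80,80),(35,255,255),box):
        r=cv2.minAreaRect(c);print(n,'slot',cv2.contourArea(c),r,onz(d,*r[0],90), [onz(d,*p,90).round(1)[:2].tolist() for p in cv2.boxPoints(r)])
for n,d,box in(('S',S,(247,195,275,222)),('T',T,(378,184,394,200))):
    c=max(cont(d,(5,150,90),(20,255,255),box),key=cv2.contourArea);M=cv2.moments(c);u=M['m10']/M['m00'],M['m01']/M['m00'];print(n,u,[onz(d,*u,z).round(1) for z in(114,137)])
    x0,y0=box[:2]
c=np.hstack([cv2.resize(d['pixels'][y:y+60,x:x+80],(400,300),interpolation=cv2.INTER_CUBIC) for d,x,y in((S,225,180),(T,350,160))])
c2=np.hstack([cv2.resize(d['pixels'][y:y+60,x:x+80],(400,300),interpolation=cv2.INTER_CUBIC) for d,x,y in((S,360,170),(T,205,185))])
cv2.imwrite('pics/c.png',np.vstack([c,c2])[:,:,::-1])
```

```text
S or 21.0 (247, 239, 7, 5) 250.0 241.0 ((250.0, 241.0), (4.0, 6.0), 90.0)
S or 35.5 (256, 197, 11, 7) 261.150234741784 199.63849765258215 ((261.25, 199.75003051757812), (7.071067810058594, 7.77817440032959), 45.0)
S or 50.0 (242, 160, 13, 8) 248.1 163.6 ((248.0, 163.49998474121094), (11.067971229553223, 6.640782833099365), 18.434947967529297)
S bl 751.0 (203, 219, 31, 37) 218.44673768308922 236.76009764758098 ((218.12286376953125, 237.0443572998047), (36.571311950683594, 28.39242172241211), 83.2901611328125)
S bl 1064.5 (245, 208, 37, 47) 264.4983560356975 230.92844841083448 ((263.2492370605469, 230.98614501953125), (46.70575714111328, 35.445343017578125), 86.8201675415039)
T or 112.0 (397, 233, 15, 15) 403.7857142857143 240.10714285714286 ((403.84271240234375, 240.15167236328125), (11.553977012634277, 11.235978126525879), 32.0053825378418)
T or 58.5 (382, 187, 11, 11) 386.9430199430199 191.66096866096865 ((386.75006103515625, 191.75001525878906), (7.77817440032959, 8.485280990600586), 45.0)
T or 19.0 (391, 159, 6, 6) 393.5 161.5 ((393.50006103515625, 161.5), (4.919349670410156, 4.91
[... 331 characters left out ...]
2, 25.938386917114258), 26.56505012512207)
S slot 128.5 ((397.66180419921875, 192.44798278808594), (27.446325302124023, 5.854201793670654), 8.746162414550781) [506.86043981 186.49744236  90.        ] [[507.4, 150.9], [483.3, 157.7], [506.3, 222.3], [529.8, 214.5]]
T slot 263.0 ((242.74200439453125, 217.86679077148438), (29.07407569885254, 10.512660026550293), 19.17900848388672) [505.97909463 186.18195763  90.        ] [[505.2, 222.5], [528.9, 215.3], [506.7, 149.7], [483.1, 157.2]]
S (261.150234741784, 199.63849765258215) [array([ 541., -151.,  114.]), array([ 571.4, -149.3,  137. ])]
T (386.9430199430199, 191.66096866096865) [array([ 568.6, -153.7,  114. ]), array([ 565. , -149.1,  137. ])]
```

View pics/c.png

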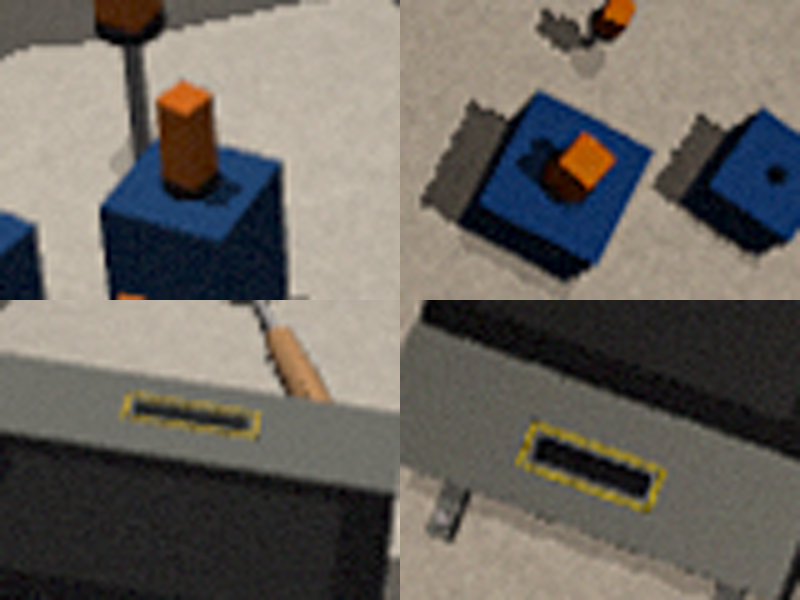

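Run:
```python
from h import *
S=dict(np.load('pics/scene0.npz'));T=dict(np.load('pics/top0.npz'))
def tri(a,b):
    o1,r1=ray(S,*a);o2,r2=ray(T,*b);s=np.linalg.lstsq(np.c_[r1,-r2],o2-o1,rcond=None)[0];p,q=o1+s[0]*r1,o2+s[1]*r2;return ((p+q)/2).round(1),np.linalg.norm(p-q).round(1)
print('big',tri((248,163.5),(403.8,240.1)),'key',tri((261.15,199.6),(386.94,191.66)),'slot',tri((397.66,192.45),(242.74,217.87)),'small',tri((250,241),(393.5,161.5)))
c=lambda x,y:(350+x/5,160+y/5)
print([onz(T,*c(*p),85).round(1)[:2] for p in((540,92),(652,152),(600,262),(480,205))] if 0 else [onz(T,*c(x-400,y),85).round(1)[:2] for x,y in((540,92),(652,152),(600,262),(480,205))])
print([onz(T,*c(x-400,y),137).round(1)[:2] for x,y in((585,133),(615,158),(590,182),(562,160))])
```

```text
big (array([ 453.4, -180.4,  160.1]), np.float64(0.3)) key (array([ 565.7, -149.8,  132.8]), np.float64(0.3)) slot (array([506.1, 186.5,  89.4]), np.float64(0.4)) small (array([ 649.2, -177.3,   82. ]), np.float64(0.4))
[array([ 605.8, -138. ]), array([ 576.7, -192.4]), array([ 522.7, -165.9]), array([ 549.9, -108.1])]
[array([ 576.8, -149.5]), array([ 565.3, -163.2]), array([ 554. , -151.4]), array([ 564.1, -138.6])]
```

Request:
step_arm:
  targets:
    - [[0,0,0.8,0,0,0,1],[0.4,0.8,0.4,0,0,0,1],[0.6,0.8,0.0,0,0,0,1],[0.6,0.8,0.0,0,0,0,1],[0.6,0.8,0.0,0,0,0,1]]

```text
t: 0.72
ee_pos: [379.5, -402.8, 464.5]
orientation: [-3.064, -0.692, 0.0]
ft_force: [0.0, 0.2, -0.0]
width: 88.1
grasp_force: 0.0
```

Request:
step_arm:
  targets:
    - [[0.7,0.9,0,0,0,0.9,1],[0.7,1,0,0,0,0.9,1],[0.7,1,0,0,0,0.9,1],[0.7,1,0,0,0,0.9,1],[0.6,0.8,0,0,0,0.9,1]]

```text
t: 1.35
ee_pos: [549.8, -167.0, 464.4]
orientation: [-2.916, -1.168, 0.0]
ft_force: [-0.6, 0.3, 0.3]
width: 88.0
grasp_force: 0.0
```

Request:
step_arm:
  targets:
    - [[0.2,0.2,-0.8,0,0,0,1],[0.1,0.1,-0.8,0,0,0,1],[0,0,-0.4,0,0,0,1],[0,0,0,0,0,0,1],[0,0,0,0,0,0,1]]

```text
t: 1.98
ee_pos: [564.2, -154.4, 365.5]
orientation: [2.918, 1.163, 0.001]
ft_force: [0.6, -1.0, 0.9]
width: 87.9
grasp_force: 0.0
```

Run:
```python
from h import *
d=grab('wrist','w1');o=readout.get_obs();print(o['ee_pos'],o['orientation'],d['extrinsics'],[proj(d,p) for p in((565,-150,137),(564,-151,85))])
```

```text
[ 564.28030641 -154.40296015  365.825635  ] [2.91718287e+00 1.16303336e+00 2.18886054e-03] [[ 6.88090400e-01 -7.25624962e-01 -1.23490366e-04 -5.00380130e+02]
 [-6.90952797e-01 -6.55263689e-01  3.05309238e-01  2.63955784e+02]
 [-2.21620923e-01 -2.09995029e-01 -9.52253251e-01  4.47196296e+02]
 [ 0.00000000e+00  0.00000000e+00  0.00000000e+00  1.00000000e+00]] [array([314.33886511, 212.99366059]), array([315.01213237, 195.23568793])]
```

View pics/w1.png

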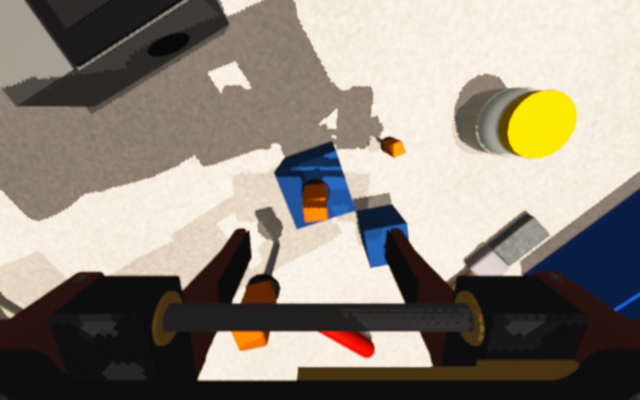

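The wrist picture shows the key's handle top at about (315,215), its sides nearly parallel to the image axes, and the stand's top around (315,190).

Run:
```python
from h import *
d=dict(np.load('pics/w1.npz'));p=d['pixels'];hsv=cv2.cvtColor(p,cv2.COLOR_RGB2HSV)
for lo in((5,150,200),(5,150,40)):
    m=cv2.inRange(hsv,lo,(22,255,255));k=np.zeros_like(m);k[170:240,290:340]=m[170:240,290:340]
    c=max(cv2.findContours(k,0,1)[0],key=cv2.contourArea);r=cv2.minAreaRect(c);M=cv2.moments(c);u=M['m10']/M['m00'],M['m01']/M['m00']
    print(r,u,onz(d,*u,137));b=[onz(d,*q,137).round(1) for q in cv2.boxPoints(r)];print(b,[np.degrees(np.arctan2(*(b[i+1]-b[i])[1::-1])) for i in range(3)])
cv2.imwrite('pics/c2.png',cv2.resize(p[130:240,260:370],(600,600),interpolation=cv2.INTER_CUBIC)[:,:,::-1])
```

```text
((315.0, 214.5), (13.0, 24.0), 90.0) (314.8055034396497, 213.9718574108818) [ 564.64178922 -150.85640967  137.        ]
[array([ 561.9, -140.4,  137. ]), array([ 575.1, -154.4,  137. ]), array([ 567. , -162.3,  137. ]), array([ 553.5, -148.1,  137. ])] [np.float64(-46.68468431789619), np.float64(-135.71615994547048), np.float64(133.5524003131435)]
((314.4027099609375, 201.94358825683594), (37.489349365234375, 23.76612663269043), 86.42366790771484) (314.44950453299595, 202.19038583175205) [ 571.79673705 -143.72525576  137.        ]
[array([ 575.7, -126. ,  137. ]), array([ 589.4, -138.6,  137. ]), array([ 567.9, -161.9,  137. ]), array([ 553.7, -148.7,  137. ])] [np.float64(-42.60499448312779), np.float64(-132.69917498519067), np.float64(137.09015915371052)]
```

View pics/c2.png

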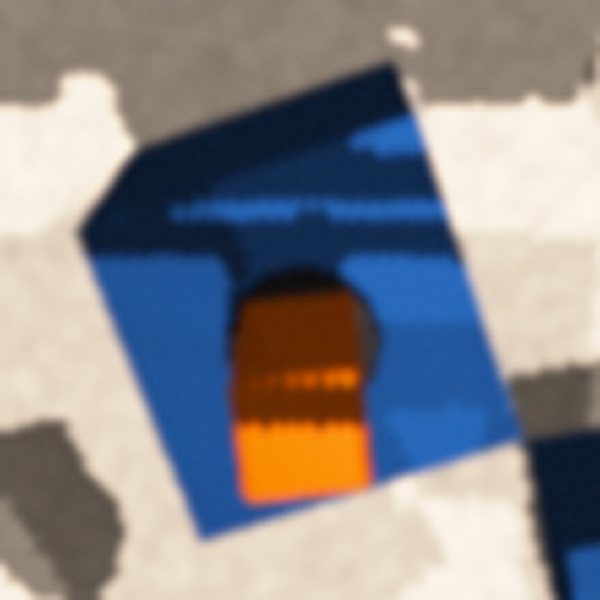

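Request:
step_arm:
  targets:
    - [[0.04,0.1,-0.4,0,0,0.6,1],[0,0,-0.5,0,0,0.6,1],[0,0,-0.5,0,0,0,1],[0,0,-0.34,0,0,0,1],[0,0,0,0,0,0,1]]

```text
t: 2.65
ee_pos: [565.8, -149.2, 277.3]
orientation: [-2.866, -1.284, 0.001]
ft_force: [-0.2, -0.1, -0.6]
width: 87.7
grasp_force: 0.0
```

Request:
step_arm:
  targets:
    - [[0,0,0,0,0,0,0],[0,0,0,0,0,0,0],[0,0,0,0,0,0,0],[0,0,0,0,0,0,0],[0,0,0,0,0,0,0]]

```text
t: 3.28
ee_pos: [566.0, -149.1, 277.8]
orientation: [2.867, 1.285, 0.0]
ft_force: [0.7, -0.7, -0.0]
width: 41.7
grasp_force: 0.0
```

Request:
step_arm:
  targets:
    - [[0,0,0,0,0,0,0],[0,0,0,0,0,0,0],[0,0,0,0,0,0,0],[0,0,0,0,0,0,0],[0,0,0,0,0,0,0]]

```text
t: 3.9
ee_pos: [565.9, -149.2, 277.6]
orientation: [-2.867, -1.285, 0.0]
ft_force: [0.6, -0.3, 0.1]
width: 19.8
grasp_force: 30.0
```

```bash
python3 -c "
from h import *
print(readout.get_obs())"
```

```text
{'t': 3.9, 'qpos': array([-2.78054062e-01,  5.36945338e-01,  1.79631675e+00, -2.33347275e-06,
        8.08355565e-01,  4.50014578e-01]), 'qvel': array([-0.00184201, -0.00161748,  0.00060328, -0.00046514,  0.00061509,
       -0.0002791 ]), 'joint_torque': array([ 4.55056946e-02, -5.45856142e+01, -2.07186860e+01,  6.46219240e-02,
        2.66235595e-02, -2.36496620e-03]), 'ee_pos': array([ 565.94012269, -149.17175391,  277.64724861]), 'orientation': array([-2.86678919e+00, -1.28492457e+00,  3.17544150e-05]), 'ft_force': array([ 0.63851544, -0.31942565,  0.06343214]), 'moment': array([-0.01142593, -0.0662888 ,  0.01773864]), 'grasp_force': 29.990895688533783, 'width': 19.839805582090396}
```

Request:
step_arm:
  targets:
    - [[0,0,0.3,0,0,0,0],[0,0,0.5,0,0,0,0],[0,0,0.6,0,0,0,0],[0,0,0.6,0,0,0,0],[0,0,0.5,0,0,0,0]]

```text
t: 4.53
ee_pos: [565.9, -149.2, 405.1]
orientation: [2.866, 1.284, 0.002]
ft_force: [-0.3, 0.7, -0.6]
width: 19.9
grasp_force: 30.0
```

Request:
step_arm:
  targets:
    - [[-0.1,0.6,0,0,0,0,0],[-0.1,0.7,0,0,0,0,0],[-0.1,0.7,0,0,0,0,0],[-0.1,0.7,0,0,0,0,0],[-0.1,0.6,0,0,0,0,0]]

```text
t: 5.15
ee_pos: [540.6, 17.0, 403.8]
orientation: [2.866, 1.285, 0.002]
ft_force: [0.5, -1.5, -0.7]
width: 20.0
grasp_force: 30.0
```

Request:
step_arm:
  targets:
    - [[-0.2,0.7,0,0,0,0,0],[-0.2,0.7,0,0,0,0,0],[-0.2,0.7,0,0,0,0,0],[-0.1,0.7,0,0,0,0,0],[0,0.6,0,0,0,0,0]]

```text
t: 5.78
ee_pos: [505.4, 187.1, 403.8]
orientation: [2.866, 1.286, 0.001]
ft_force: [0.3, -0.6, -0.9]
width: 20.0
grasp_force: 30.0
```

Request:
step_arm:
  targets:
    - [[0,0,0,0,0,0,0],[0,0,-0.4,0,0,0,0],[0,0,-0.1,0,0,0,0],[0,0,0,0,0,0,0],[0,0,0,0,0,0,0]]

```text
t: 6.4
ee_pos: [506.2, 185.5, 378.3]
orientation: [2.867, 1.284, 0.001]
ft_force: [-0.1, -0.6, -0.9]
width: 20.0
grasp_force: 30.0
```

Run:
```python
from h import *
S=grab('scene','s2');T=grab('top','t2');W=grab('wrist','w2')
o=readout.get_obs();e=o['ee_pos'];print(e,o['orientation'],o['ft_force'])
for d in(S,T,W): print(proj(d,(506.2,186.4,90)),proj(d,e-[0,0,267.6]))
c=lambda d,x,y:cv2.resize(d['pixels'][max(y-38,0):max(y-38,0)+75,max(x-50,0):max(x-50,0)+100],(400,300),interpolation=cv2.INTER_CUBIC)
w=cv2.resize(W['pixels'],(400,300))
cv2.imwrite('pics/c3.png',np.vstack([np.hstack([c(S,398,180),c(T,243,217)]),np.hstack([w,c(W,*proj(W,(506.2,186.4,90)).astype(int))])])[:,:,::-1])
```

```text
[506.10993729 185.72807373 378.16273167] [2.86691106e+00 1.28453664e+00 1.22806380e-03] [ 0.0794697  -0.187814   -0.69888728]
[397.56835724 192.29310031] [398.11015874 185.6104302 ]
[242.6524254  217.77303849] [241.54398376 216.99829385]
[317.25519704 194.49032678] [317.60752029 201.53950946]
```

View pics/c3.png

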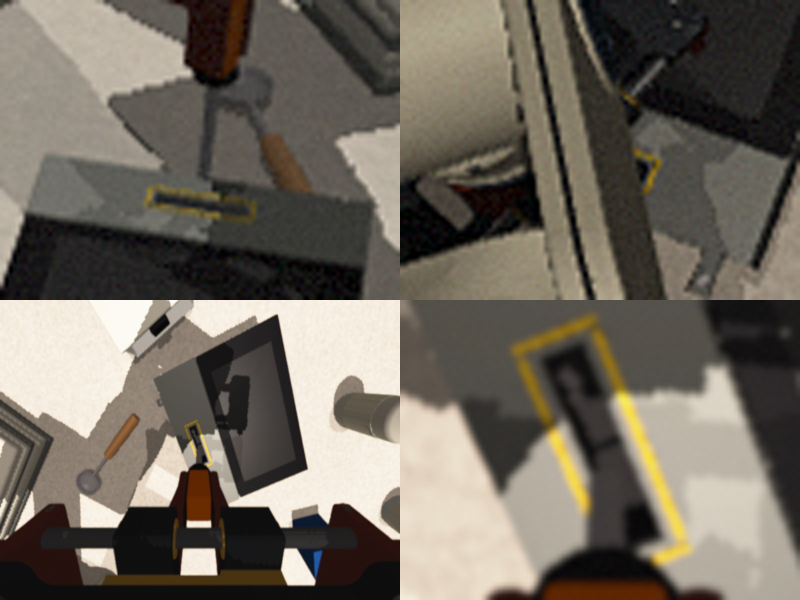

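The rod's tip hangs just above the slot's middle in the scene crop (around (205,178)) and the wrist crop, matching the prediction. I lower it gently.

Request:
step_arm:
  targets:
    - [[0,0.01,-0.2,0,0,0,0],[0,0,-0.2,0,0,0,0],[0,0,-0.06,0,0,0,0],[0,0,0,0,0,0,0],[0,0,0,0,0,0,0]]

```text
t: 7.18
ee_pos: [506.1, 186.4, 354.8]
orientation: [2.867, 1.285, 0.0]
ft_force: [0.5, -1.9, 0.0]
width: 20.1
grasp_force: 30.0
```

Request:
step_arm:
  targets:
    - [[0,0,-0.03,0,0,0,0],[0,0,0,0,0,0,0],[0,0,0,0,0,0,0],[0,0,0,0,0,0,0],[0,0,0,0,0,0,0]]

```text
t: 7.8
ee_pos: [506.0, 186.3, 353.2]
orientation: [2.867, 1.285, 0.0]
ft_force: [0.6, 0.3, -0.5]
width: 19.9
grasp_force: 30.0
```

Request:
step_arm:
  targets:
    - [[0,0,-0.06,0,0,0,0],[0,0,-0.06,0,0,0,0],[0,0,-0.06,0,0,0,0],[0,0,-0.04,0,0,0,0],[0,0,0,0,0,0,0]]

```text
t: 8.43
ee_pos: [505.9, 186.3, 341.9]
orientation: [-2.867, -1.285, 0.001]
ft_force: [-0.2, -1.0, 0.1]
width: 19.9
grasp_force: 30.0
```

Request:
step_arm:
  targets:
    - [[0,0,-0.02,0,0,0,0],[0,0,-0.02,0,0,0,0],[0,0,0,0,0,0,0],[0,0,0,0,0,0,0],[0,0,0,0,0,0,0]]

```text
t: 9.05
ee_pos: [506.0, 186.3, 340.2]
orientation: [2.867, 1.285, 0.0]
ft_force: [0.1, 0.7, -1.5]
width: 19.7
grasp_force: 30.0
```

Request:
step_arm:
  targets:
    - [[0,0,-0.03,0,0,0,0],[0,0,0,0,0,0,0],[0,0,0,0,0,0,0],[0,0,0,0,0,0,0],[0,0,0,0,0,0,0]]

```text
t: 9.68
ee_pos: [505.9, 186.3, 338.7]
orientation: [-2.867, -1.285, -0.0]
ft_force: [-1.0, 0.4, -1.5]
width: 20.1
grasp_force: 30.0
```

Request:
step_arm:
  targets:
    - [[0,0,-0.03,0,0,0,0],[0,0,0,0,0,0,0],[0,0,0,0,0,0,0],[0,0,0,0,0,0,0],[0,0,0,0,0,0,0]]

```text
t: 10.3
ee_pos: [505.9, 186.3, 337.2]
orientation: [2.867, 1.285, 0.0]
ft_force: [0.4, 0.2, -0.0]
width: 19.6
grasp_force: 30.0
```

Request:
step_arm:
  targets:
    - [[0,0,-0.03,0,0,0,0],[0,0,0,0,0,0,0],[0,0,0,0,0,0,0],[0,0,0,0,0,0,0],[0,0,0,0,0,0,0]]

```text
t: 10.92
ee_pos: [505.9, 186.3, 335.7]
orientation: [2.867, 1.285, 0.0]
ft_force: [-0.8, 0.5, -0.2]
width: 19.8
grasp_force: 30.0
```

Request:
step_arm:
  targets:
    - [[0,0,-0.03,0,0,0,0],[0,0,0,0,0,0,0],[0,0,0,0,0,0,0],[0,0,0,0,0,0,0],[0,0,0,0,0,0,0]]

```text
t: 11.55
ee_pos: [506.0, 186.3, 334.2]
orientation: [2.867, 1.285, 0.0]
ft_force: [0.0, -0.8, -1.0]
width: 19.4
grasp_force: 30.0
```

Request:
step_arm:
  targets:
    - [[0,0,-0.03,0,0,0,0],[0,0,0,0,0,0,0],[0,0,0,0,0,0,0],[0,0,0,0,0,0,0],[0,0,0,0,0,0,0]]

```text
t: 12.18
ee_pos: [506.0, 186.4, 332.8]
orientation: [2.867, 1.285, 0.001]
ft_force: [0.6, -0.0, 2.9]
width: 19.6
grasp_force: 30.0
```

Request:
step_arm:
  targets:
    - [[0,0,-0.016,0,0,0,0],[0,0,0,0,0,0,0],[0,0,0,0,0,0,0],[0,0,0,0,0,0,0],[0,0,0,0,0,0,0]]

```text
t: 12.8
ee_pos: [506.0, 186.4, 332.0]
orientation: [2.867, 1.285, 0.001]
ft_force: [0.1, -0.1, 5.6]
width: 19.8
grasp_force: 30.0
```

Request:
step_arm:
  targets:
    - [[0,0,-0.016,0,0,0,0],[0,0,0,0,0,0,0],[0,0,0,0,0,0,0],[0,0,0,0,0,0,0],[0,0,0,0,0,0,0]]

```text
t: 13.42
ee_pos: [506.0, 186.4, 331.1]
orientation: [2.867, 1.285, 0.0]
ft_force: [-0.1, 0.6, 5.5]
width: 19.7
grasp_force: 30.0
```

Request:
step_arm:
  targets:
    - [[0,0,-0.016,0,0,0,0],[0,0,0,0,0,0,0],[0,0,0,0,0,0,0],[0,0,0,0,0,0,0],[0,0,0,0,0,0,0]]

```text
t: 14.05
ee_pos: [506.0, 186.4, 330.4]
orientation: [2.867, 1.285, 0.001]
ft_force: [-0.0, -0.5, 5.6]
width: 19.9
grasp_force: 30.0
```

Request:
step_arm:
  targets:
    - [[0,0,-0.03,0,0,0,0],[0,0,0,0,0,0,0],[0,0,0,0,0,0,0],[0,0,0,0,0,0,0],[0,0,0,0,0,0,0]]

```text
t: 14.68
ee_pos: [506.0, 186.4, 329.0]
orientation: [2.867, 1.285, 0.001]
ft_force: [-0.3, -1.0, 5.8]
width: 19.6
grasp_force: 30.0
```

Request:
step_arm:
  targets:
    - [[0,0,-0.03,0,0,0,0],[0,0,0,0,0,0,0],[0,0,0,0,0,0,0],[0,0,0,0,0,0,0],[0,0,0,0,0,0,0]]

```text
t: 15.3
ee_pos: [506.1, 186.4, 327.6]
orientation: [2.867, 1.285, 0.001]
ft_force: [-0.9, -0.4, 7.0]
width: 19.8
grasp_force: 30.0
```

Run:
```python
from h import *
print(readout.get_obs()['ft_force'])
W=grab('wrist','w3');w2=dict(np.load('pics/w2.npz'));S=grab('scene','s3')
for d in(w2,W):
    hsv=cv2.cvtColor(d['pixels'],cv2.COLOR_RGB2HSV);m=cv2.inRange(hsv,(5,150,40),(22,255,255));k=np.zeros_like(m);k[200:400,270:370]=m[200:400,270:370]
    c=max(cv2.findContours(k,0,1)[0],key=cv2.contourArea);print(cv2.boundingRect(c),cv2.contourArea(c))
c=lambda d,x0,y0,x1,y1:cv2.resize(d['pixels'][y0:y1,x0:x1],(400,300))
cv2.imwrite('pics/c4.png',np.vstack([np.hstack([c(w2,240,190,400,310),c(W,240,190,400,310)]),np.hstack([c(W,0,0,640,400),c(S,330,130,450,270)])])[:,:,::-1])
```

```text
[-0.86187988 -0.44552919  6.95206509]
(298, 226, 40, 68) 2434.5
(298, 226, 41, 68) 2437.0
```

View pics/c4.png

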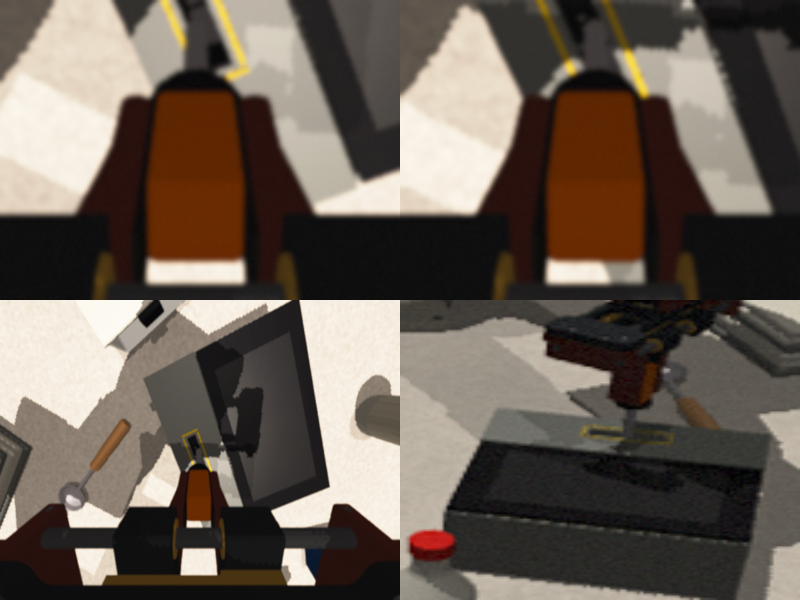

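The handle sits unchanged in the grip (298,226 in both), so the tip is pushing the yielding tab; the lid is still shut.

Request:
step_arm:
  targets:
    - [[0,0,-0.03,0,0,0,0],[0,0,0,0,0,0,0],[0,0,0,0,0,0,0],[0,0,0,0,0,0,0],[0,0,0,0,0,0,0]]

```text
t: 16.02
ee_pos: [506.0, 186.4, 326.0]
orientation: [2.867, 1.285, 0.001]
ft_force: [0.4, -0.6, 7.5]
width: 20.0
grasp_force: 30.0
```

Run:
```python
from h import *
S=grab('scene','s4');s=dict(np.load('pics/s3.npz'))
a,b=[x['pixels'][210:270,340:450].astype(int) for x in(s,S)]
print(readout.get_obs()['ft_force'],abs(a-b).mean(),(abs(a-b).max(2)>25).sum())
cv2.imwrite('pics/c5.png',cv2.resize(S['pixels'][130:280,320:480],(640,600))[:,:,::-1])
```

```text
[-0.1439986   0.27318366  6.95526892] 6.73979797979798 247
```

View pics/c5.png

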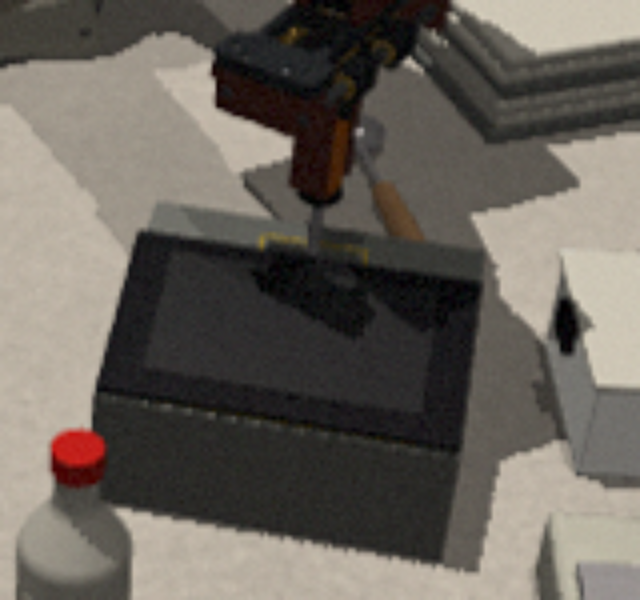

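The lid now stands raised (its near edge at about y=240 in the crop, now hiding part of the slot). I draw the key out and return.

Request:
step_arm:
  targets:
    - [[0,0,0,0,0,0,0],[0,0,0,0,0,0,0],[0,0,0.2,0,0,0,0],[0,0,0.3,0,0,0,0],[0,0,0.3,0,0,0,0]]

```text
t: 16.7
ee_pos: [505.7, 186.3, 366.6]
orientation: [-2.867, -1.285, 0.001]
ft_force: [0.2, 0.3, -0.7]
width: 20.0
grasp_force: 30.0
```

Request:
step_arm:
  targets:
    - [[0,0,0.4,0,0,0,0],[0,0,0.4,0,0,0,0],[0,0,0,0,0,0,0],[0.1,-0.4,0,0,0,0,0],[0.1,-0.6,0,0,0,0,0]]

```text
t: 17.32
ee_pos: [515.6, 136.2, 405.1]
orientation: [-2.866, -1.287, 0.002]
ft_force: [0.9, 0.4, -0.1]
width: 19.7
grasp_force: 30.0
```

Request:
step_arm:
  targets:
    - [[0.2,-0.7,0,0,0,0,0],[0.2,-0.7,0,0,0,0,0],[0.2,-0.7,0,0,0,0,0],[0.2,-0.7,0,0,0,0,0],[0.1,-0.7,0,0,0,0,0]]

```text
t: 17.95
ee_pos: [560.9, -39.8, 405.0]
orientation: [-2.866, -1.285, 0.002]
ft_force: [1.0, 1.0, -0.2]
width: 19.7
grasp_force: 30.0
```

Request:
step_arm:
  targets:
    - [[0.1,-0.7,0,0,0,0,0],[0,-0.7,0,0,0,0,0],[0,-0.5,0,0,0,0,0],[0,-0.2,0,0,0,0,0],[0,0,0,0,0,0,0]]

```text
t: 18.58
ee_pos: [565.7, -143.7, 405.3]
orientation: [-2.867, -1.283, 0.001]
ft_force: [-1.2, -0.3, -1.0]
width: 19.5
grasp_force: 30.0
```

Request:
step_arm:
  targets:
    - [[0,-0.11,0,0,0,0,0],[0,0,-0.4,0,0,0,0],[0,0,-0.4,0,0,0,0],[0,0,0,0,0,0,0],[0,0,0,0,0,0,0]]

```text
t: 19.2
ee_pos: [566.3, -148.8, 366.4]
orientation: [2.866, 1.286, 0.001]
ft_force: [-0.0, 0.0, -0.6]
width: 19.9
grasp_force: 30.0
```

Request:
step_arm:
  targets:
    - [[-0.008,-0.008,-0.2,0,0,0,0],[0,0,-0.1,0,0,0,0],[0,0,-0.1,0,0,0,0],[0,0,0,0,0,0,0],[0,0,0,0,0,0,0]]

```text
t: 19.82
ee_pos: [565.6, -149.6, 345.8]
orientation: [2.867, 1.285, 0.0]
ft_force: [0.1, -0.7, 0.7]
width: 19.8
grasp_force: 30.0
```

Request:
step_arm:
  targets:
    - [[0,0,-0.3,0,0,0,0],[0,0,-0.4,0,0,0,0],[0,0,-0.4,0,0,0,0],[0,0,-0.2,0,0,0,0],[0,0,-0.02,0,0,0,0]]

```text
t: 20.45
ee_pos: [565.3, -149.5, 278.8]
orientation: [-2.866, -1.285, 0.002]
ft_force: [-0.5, -0.1, -0.2]
width: 19.7
grasp_force: 30.0
```

Request:
step_arm:
  targets:
    - [[0,0,0,0,0,0,0],[0,0,0,0,0,0,0],[0,0,0,0,0,0,0],[0,0,0,0,0,0,0],[0,0,0,0,0,0,0]]

```text
t: 21.08
ee_pos: [565.6, -149.6, 279.9]
orientation: [2.867, 1.285, 0.0]
ft_force: [0.4, 0.0, -0.1]
width: 20.0
grasp_force: 30.0
```

Lower another 2 mm, then release and rise.

Request:
step_arm:
  targets:
    - [[0,0,-0.02,0,0,0,0],[0,0,-0.02,0,0,0,0],[0,0,0,0,0,0,0],[0,0,0,0,0,0,0],[0,0,0,0,0,0,0]]

```text
t: 21.7
ee_pos: [565.5, -149.6, 277.7]
orientation: [-2.867, -1.285, 0.0]
ft_force: [-0.2, 0.6, -0.5]
width: 19.9
grasp_force: 30.0
```

Request:
step_arm:
  targets:
    - [[0,0,0,0,0,0,0.4],[0,0,0,0,0,0,0.8],[0,0,0,0,0,0,0.8],[0,0,0,0,0,0,0.8],[0,0,0,0,0,0,0.8]]

```text
t: 22.32
ee_pos: [565.5, -149.6, 277.8]
orientation: [-2.867, -1.285, 0.0]
ft_force: [0.1, -0.4, 0.2]
width: 66.8
grasp_force: 0.0
```

Request:
step_arm:
  targets:
    - [[0,0,0.3,0,0,0,0.8],[0,0,0.6,0,0,0,0.8],[0,0,0.6,0,0,0,0.8],[0,0,0.6,0,0,0,0.8],[0,0,0,0,0,0,0.8]]

```text
t: 22.95
ee_pos: [566.3, -149.8, 386.1]
orientation: [2.863, 1.283, 0.007]
ft_force: [-0.2, 0.2, -0.8]
width: 70.2
grasp_force: 0.0
```

Run:
```python
from h import *
S=grab('scene','s5');W=grab('wrist','w5')
c=lambda d,x0,y0,x1,y1:cv2.resize(d['pixels'][y0:y1,x0:x1],(400,300))
cv2.imwrite('pics/c6.png',np.vstack([np.hstack([c(S,190,140,310,270),c(W,260,130,380,250)]),np.hstack([c(S,320,150,480,280),c(np.load('pics/scene0.npz'),190,140,310,270)])])[:,:,::-1])
```

```text
(no output)
```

View pics/c6.png

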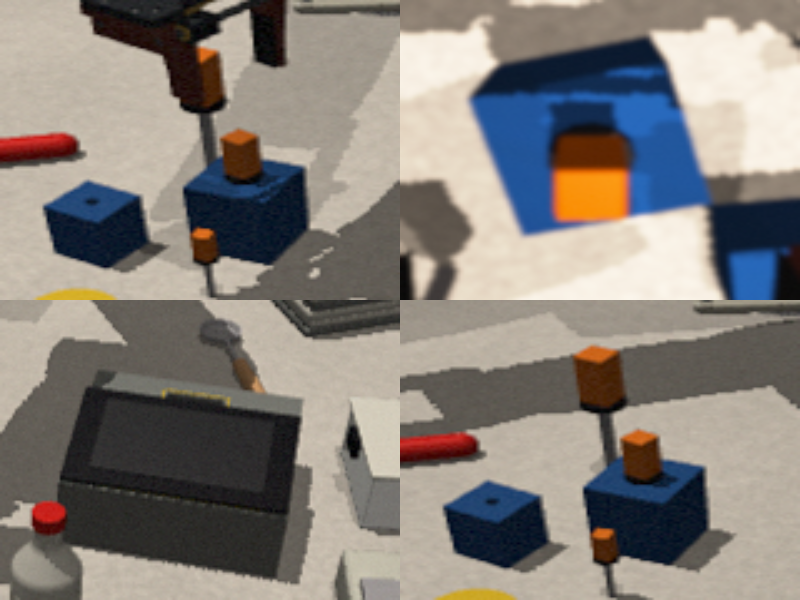

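The key is back home at the same place and height as at the start, the lid stands open, and the gripper is clear.

Request:
step_arm:
  targets:
    - [[0,0,0.2,0,0,0,0.8],[0,0,0,0,0,0,0.8],[0,0,0,0,0,0,0.8],[0,0,0,0,0,0,0.8],[0,0,0,0,0,0,0.8]]

```text
t: 23.68
ee_pos: [565.5, -149.6, 392.5]
orientation: [-2.867, -1.285, 0.001]
ft_force: [0.6, -0.1, -0.1]
width: 70.4
grasp_force: 0.0
```

```bash
python3 -c "
from workcell import ctrl
print(ctrl.close_job())"
```

```text
the job is handed in; nothing more can be done
None
```

The job is handed in at about 24 s on the robot's clock: the pictures show the lid standing open and the key back upright in its stand and released, and the wrist force read at most about 7.5 N while pressing the tab (the hand-in returned no verdict).

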